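# Put the work light on charge

## Task

Snap the stick work light out through the mouth of its spring clip on the tool stand and put it on charge: stand it upright, centred on the empty pad of the charging dock, with its light window facing the dock's front like the other two. The lights in the dock leave no room for fingers between them, so first stand it on the mat, let go, and take it again by its front and back. Set it down each time, do not drop it or knock it over, and do not disturb the other lights or the things lying about.

Things in the scene. Friction and masses are not known exactly. Their poses are not given: they have to be found in the camera images.
- light_mid (a point): The light to be moved: loose stick work light, about 0.22 kg, 150 mm tall, white light window down its front. Point: its centre, 75 mm above its underside. x points out of the window (its front), z up along it. At first it stands in the clip, window looking out of the clip's mouth within 6 degrees.
- light_head (a point): Middle of that light's round aluminium head, 131 mm above its underside: 38 mm across, 38 mm tall (to the top), a dark switch pad on top towards the front. The place to grip it: it leaves clip and window free. Below it the round black barrel is 30 mm across, and the round foot 38 mm across, 20 mm tall.
- light_window (a point): Middle of the face of that light's window (14 x 50 mm): 16.5 mm in front of the barrel's axis, 53 mm above the underside. Axes as for the light's centre.
- clip (a point): Sprung steel C-clip on the tool stand. Point: on its axis, half-way up its 20 mm tall jaws, 101 mm above the bench. y points out of its mouth, z up. Two jaws, 44 mm over the lips, hug the barrel 7 mm below the head and spring apart when the light is pulled out along +y (peak about 10 N); it is clear after 40 mm. Foot and head are too wide to pass through it lengthways.
- stand: Grey L-shaped steel tool stand, screwed down, axes as the clip's. Origin: on the bench under the clip's axis. Base plate 240 mm (x), 6 mm thick, to 46 mm in front; the light's foot rests on it. Back plate 240 mm (x), 160 mm tall, its face 30 mm behind: no finger fits behind the head, only on its x sides. A slim pump (171 mm tall, 18 mm across) stays at x = -96 mm.
- dock: Charging dock fixed to the bench: low grey block 160 mm (y) by 66 mm, top 24 mm high, with three flat pads in a row along y, 46 mm apart, one empty. Origin: on the bench under the middle pad. x points to its front, whose sloping lip ends 48 mm out. Lights on neighbouring pads stand 8 mm apart, too close for a finger; before and behind them there is free room.
- bay (a point): Centre of the dock's empty pad, on its flat top, 24 mm above the bench: the middle one or either end one. x points to the dock's front, y along the row, z up.
- light_b_mid (a point): A second, equal light standing on one of the dock's pads, window to the dock's front. Point and axes as for the first light's centre.
- light_c_mid (a point): A third, equal light standing on another of the dock's pads, window to the dock's front. Point and axes as for the first light's centre.
- mat: Thin dark soldering mat, 200 mm (x) by 190 mm (y), 2 mm thick, fixed flat on the bench between the stand and the dock, nothing on it (the stand's base plate or the dock may come near its edge). Origin: centre of its underside.
- knife_mid (a point): Yellow and black cutter knife lying on the bench, about 150 x 18 mm, 20 mm tall; loose. Point: its centre, half-way up; x along it, towards the blade.
- case_mid (a point): White project case 62 x 48 x 34 mm, lying on the bench; loose. Point: its centre, half-way up; x along its 62 mm side, z up.
- reel_mid (a point): Solder reel lying flat on the bench, 64 mm across, 40 mm tall; loose. Point: its centre, half-way up; z up.
- bottle_mid (a point): Dark steel drinking bottle, 72 mm across, 208 mm tall, standing; loose. Point: its centre, half-way up; z up.
- cup_mid (a point): Paper cup, 76 mm across the rim, 88 mm tall, standing; loose. Point: its centre, half-way up; z up.

How it is judged:
On the way, in this order (a step that is already met when the one before it is completed fails the run):
1. the light is pulled out through the clip's mouth: its centre at least 40 mm in front of the clip's axis, and still upright within 30 degrees (y of light_mid in the frame of clip above 0.04 m and angle between light_mid's own z axis and vertical below 0.52 rad), for 0.1 s.
2. the light stands on the mat, let go and at rest (contact force between light and the fingers below 0.05 N and contact force between light and mat above 0.5 N and angle between light_mid's own z axis and vertical below 0.08 rad and linear speed of light below 0.02 m/s), for 0.2 s.
At the end, for the whole second after the job is handed in: The light stands upright (within 3.4 degrees), at rest and let go, on the empty pad, centred within 8 mm, its window facing the dock's front within 15 degrees; the two other lights still stand within 10 mm of where they were (horizontal distance between light_mid and bay below 0.008 m and z of light_mid in the frame of bay between 0.071 and 0.079 m and angle between light_mid's own z axis and vertical below 0.06 rad and angle between the x axis of light_mid and the x axis of bay, either way round below 0.26 rad and x of light_window in the frame of bay above 0 m and contact force between light and the fingers below 0.05 N and linear speed of light below 0.01 m/s and distance of each of light_b_mid, light_c_mid from where it was at the start of the episode below 0.01 m); the robot touches nothing.
It fails at once if a light in the dock is moved by more than 10 mm or tipped (distance of any of light_b_mid, light_c_mid from where it was at the start of the episode above 0.01 m).
It fails at once if another thing on the bench is moved by more than 20 mm (distance of any of knife_mid, case_mid, reel_mid, bottle_mid, cup_mid from where it was at the start of the episode above 0.02 m).
It fails at once if the light is knocked over (tilted by more than 40 degrees) (angle between light_mid's own z axis and vertical above 0.7 rad).
It fails at once if the light is dropped (moves at over 0.4 m/s with no finger on it, a fall of some 8 mm) (contact force between light and the fingers below 0.05 N and linear speed of light above 0.4 m/s).
It also fails if it takes over 58 s, if anything falls off the work surface, if the arm or the gripper's body presses on something with over 40 N, if the wrist force passes 120 N, or if a joint passes its speed limit or range.

## Robot

A 7-joint arm with a two-finger parallel gripper is mounted at the origin on the work surface. World frame = base frame: x ahead of the robot, y to its left, z up, the work surface at z = 0. Lengths are in m, angles in rad, forces in N, time in s.
With the tool pointing down it reaches from about 0.425 to 0.925 m from the base axis. Payload 6.8 kg.
Tool frame: the origin (TCP) lies between the finger pads; the fingertips stand finger_overhang ahead of it and the grasp point (between the pads) lies 6 mm ahead of it (finger_overhang is the distance from the TCP to the fingertips, in m); z points along the fingers, y is the line along which they close (so a half turn about z gives the same grasp; the last joint's range is limited). The gripper opens to 85 mm and grips with 20 to 120 N. Pads are 22 mm wide; open, the fingers measure 114 mm over their backs; the gripper's body (76 mm by 85 mm) begins 54 mm behind the grasp point. The pads swing forward as they close: fully open they stand 13 mm farther back than shut.
Start: joints at [1.066, 0.477, 0.022, 1.555, -0.011, 1.109, -0.083], TCP at [0.261, -0.623, 0.233] pointing down, gripper open.
Joint ranges: [-2.96, 2.96], [-0.34, 2.1], [-1.41, 1.46], [0.24, 2.44], [-1.37, 4.51], [0.17, 1.92], [-2.96, 2.96]. Speed limits (rad/s): [2.39, 2.39, 3.14, 3.14, 3.14, 3.14, 3.14].

## Interface

Orientations are given as a unit quaternion [w, x, y, z].
In Python, from station import * gives the robot as it stands.
- The arm moves only by the tool drive_tool, never from a script. Its argument "increments" is a list of rows, each an object of numbers: "claw": the finger opening in m, from 0 to 0.0854; "dx", "dy", "dz": the shift along the tool's x, y, z in m; "wx", "wy", "wz": the turn, a rotation vector about the tool's x, y, z in degrees. A call has 1 to 20 rows; each row shifts and turns the commanded pose from where the row before left it, along the tool's axes as they then stand; what a row does not reach is not made up. A row lasts 1/8 s, in which the tool goes at most 62.5 mm and 10.7 degrees, less where a joint would pass 70% of its speed; a pose out of reach is approached as far as the arm can. A call with a gripper value outside its range is refused whole. The fingers move at their own pace and stop on an object; "newtons" is the grip in N (left out, the last holds). Time passes only in rows, so rows that do not move let the fingers close. It gives the time, the measured TCP pose, the force, the opening and the grip force at its end, in the units of the state.
- get_obs(): the state, without advancing time (a new reading comes with each control period).
- read_camera(name): name is "scene" or "top" or "wrist"; returns (picture, depth): 400x640x3 uint8, red, green, blue; 400x640 float32, m along the optical axis (not along the pixel's ray), 0 where there is no reading.
- calibration(name): a dict with "intrinsics" (3x3 intrinsics, pixels), "R" (3x3) and "t" (3): a world point X has camera coordinates R X + t; the wrist camera has in their place "mount" (4x4, takes a point from camera to tool coordinates, whose origin is the TCP and whose axes are the flange's). Camera axes: x right, y down, z forward; pixel columns grow to the right and rows downward; lengths in m; the calibration is good to about 2 mm. A picture is of the moment at which its call begins: read the wrist's pose just before it. calibration takes no time and is no camera call.
- hand_in(): hands the job in; it is judged then, once.
The state is a dict: "t": time; "q": joint angles; "joint_vel": joint speeds; "joint_torque": joint torques, N m; "eef_pos": TCP position; "tool_rot": TCP orientation; "contact_force": force on the tool from outside, world axes, zero at the start; "torque": the same for the moment, N m; "gripper_width": opening from 0.0 (shut) to 1.0 (fully open); "grasp_force": force on a finger pad.
Only numpy, scipy, OpenCV 4.12 (cv2) and the standard library are available. Lean on these libraries where they do the work, as an engineer would, in place of code of your own. Each camera call takes 0.05 s, during which the arm holds its last target. There are 200 camera calls.

## Working session

There is one attempt and no reset: what is moved stays moved. The work goes in short steps, Python scripts to look and compute and a tool call to move; the robot and the scene stay as the last step left them, time stands still between calls to the robot, and variables do not carry over. Pictures are saved under pics/ and viewed, at most 10 in all, crops included, and the job is handed in when it is done.

Besides the shell and the picture viewer there is one more tool, called after "Call:" as name(argument=value, ...), one argument or row to a line, values as JSON. drive_tool: Moves the arm, as the interface text tells. Its arguments: {"type":"object","properties":{"increments":{"type":"array","items":{"type":"object","properties":{"claw":{"type":"number"},"dx":{"type":"number"},"dy":{"type":"number"},"dz":{"type":"number"},"wx":{"type":"number"},"wy":{"type":"number"},"wz":{"type":"number"}}}},"newtons":{"type":"number"}},"required":["increments"]}

```bash
mkdir -p pics; ls; python3 - <<'E'
from station import *
import cv2, numpy as np
o=get_obs(); print({k:np.round(v,3).tolist() for k,v in o.items()})
for n in ("scene","top"):
    p,d=read_camera(n); c=calibration(n); print(n,{k:np.round(v,3).tolist() for k,v in c.items()})
    cv2.imwrite(f"pics/{n}0.png",p[:,:,::-1]); np.save(f"{n}0.npy",d); np.save(f"{n}0p.npy",p)
print(calibration("wrist"))
E
```

```text
pics
{'t': 0.0, 'q': [1.066, 0.478, 0.022, 1.556, -0.011, 1.109, -0.083], 'joint_vel': [-0.0, -0.0, -0.001, -0.001, 0.001, 0.0, -0.001], 'joint_torque': [0.001, -59.646, 1.609, -28.12, 0.013, 0.009, 0.0], 'eef_pos': [0.261, -0.622, 0.232], 'tool_rot': [-0.001, 0.98, 0.197, -0.0], 'contact_force': [-0.188, -0.651, -0.22], 'torque': [0.025, 0.024, 0.044], 'grasp_force': 0.0, 'gripper_width': 1.0}
scene {'intrinsics': [[439.913, 0.0, 321.577], [0.0, 439.913, 198.503], [0.0, 0.0, 1.0]], 'R': [[0.881, 0.473, -0.009], [0.396, -0.748, -0.532], [-0.258, 0.465, -0.847]], 't': [-0.451, -0.177, 1.526]}
top {'intrinsics': [[459.957, 0.0, 315.66], [0.0, 459.957, 203.993], [0.0, 0.0, 1.0]], 'R': [[-0.026, -1.0, 0.015], [-0.983, 0.023, -0.184], [0.183, -0.02, -0.983]], 't': [-0.029, 0.548, 1.101]}
{'intrinsics': array([[295.80028018,   0.        , 318.55007075],
       [  0.        , 295.80028018, 197.30586589],
       [  0.        ,   0.        ,   1.        ]]), 'mount': array([[ 1.17305037e-04, -9.56732295e-01, -2.90969588e-01,
         7.40933062e-02],
       [ 9.99998882e-01,  5.45981472e-04, -1.39208088e-03,
         1.40775564e-03],
       [ 1.49071274e-03, -2.90969099e-01,  9.56731290e-01,
        -1.39767312e-01],
       [ 0.00000000e+00,  0.00000000e+00,  0.00000000e+00,
         1.00000000e+00]])}
```

View pics/scene0.png

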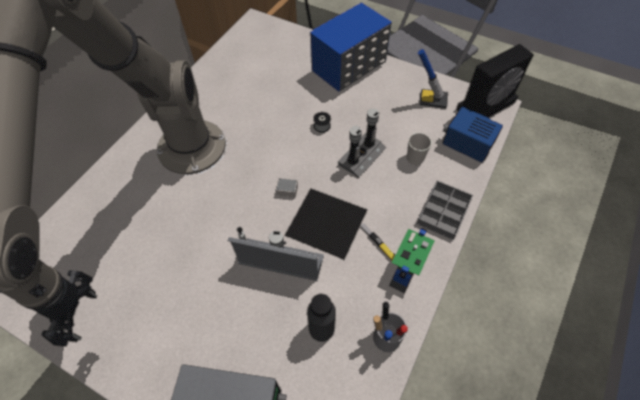

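View pics/top0.png

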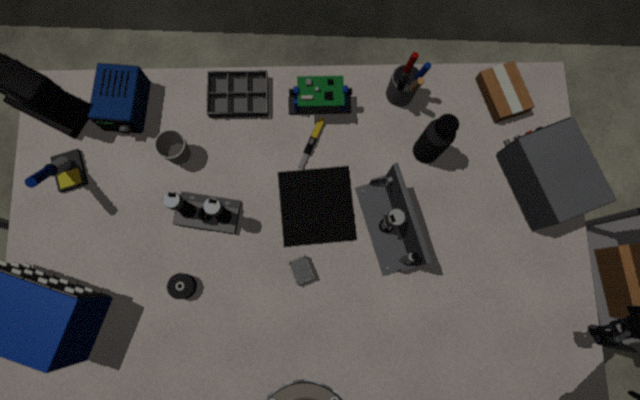

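The scene shows the stand near the middle with the light, at about (397,218) in the top view. The mat is to its left, and the dock is at (208,212) with lights at (172,200) and (212,208), so the right-hand end pad is free. Next I'll measure from depth.

```bash
cat > h.py <<'E'
import numpy as np, cv2
from station import *
def cloud(n,d):
    c=calibration(n);K=c["intrinsics"];v,u=np.mgrid[:400,:640]
    P=np.stack([(u-K[0,2])/K[0,0]*d,(v-K[1,2])/K[1,1]*d,d],-1)
    W=(P-c["t"])@c["R"]; W[d==0]=np.nan; return W
def pix(n,X):
    c=calibration(n);q=c["intrinsics"]@(c["R"]@np.array(X)+c["t"]);return q[:2]/q[2]
E
python3 - <<'E'
from h import *
for n in ("top","scene"):
    d=np.load(n+"0.npy");W=cloud(n,d);p=np.load(n+"0p.npy")
    x,y,z=W[...,0],W[...,1],W[...,2]
    ws=(x>.3)&(x<.8)&(abs(y)<.5)
    print(n,"bench z",np.median(z[ws&(abs(z)<.02)]))
    # connected components above bench
    m=(ws&(z>.012)).astype(np.uint8)
    k,l,s,c=cv2.connectedComponentsWithStats(m)
    for i in range(1,k):
        if s[i,4]<40: continue
        q=W[l==i]; print(i,s[i,4],"mean",q.mean(0).round(3),"min",q.min(0).round(3),"max",q.max(0).round(3))
    mm=ws&(p.sum(-1)<90)&(abs(z)<.01)
    k,l,s,c=cv2.connectedComponentsWithStats(mm.astype(np.uint8))
    i=1+s[1:,4].argmax(); q=W[l==i][:,:2].astype(np.float32); print("mat",cv2.minAreaRect(q))
p=cv2.imread("pics/top0.png")
a=cv2.resize(p[170:260,150:250],None,fx=5,fy=5,interpolation=cv2.INTER_CUBIC);b=cv2.resize(p[155:285,345:445],None,fx=4,fy=4,interpolation=cv2.INTER_CUBIC)
h=max(a.shape[0],b.shape[0]);o=np.zeros((h,800,3),np.uint8);b=b[:,:300]
o[:a.shape[0],:500]=a;o[:b.shape[0],500:]=b;cv2.imwrite("pics/c1.png",np.clip(o*1.8,0,255).astype(np.uint8))
E
```

```text
top bench z -0.00019582607577462555
1 165 mean [ 0.795 -0.057  0.097] min [ 0.79  -0.117  0.09 ] max [ 0.8   -0.001  0.101]
2 1081 mean [0.774 0.446 0.074] min [0.746 0.406 0.013] max [0.8   0.5   0.102]
7 1401 mean [ 0.683 -0.329  0.143] min [ 0.66  -0.374  0.012] max [ 0.731 -0.304  0.213]
14 249 mean [ 0.739 -0.042  0.016] min [ 0.686 -0.072  0.012] max [ 0.791 -0.013  0.025]
15 744 mean [0.707 0.32  0.057] min [0.665 0.279 0.012] max [0.74  0.354 0.092]
21 2454 mean [ 0.498 -0.245  0.115] min [ 0.378 -0.293  0.012] max [ 0.621 -0.183  0.174]
23 2168 mean [0.53  0.235 0.07 ] min [0.485 0.152 0.012] max [0.594 0.322 0.18 ]
34 487 mean [ 0.387 -0.001  0.034] min [ 0.351 -0.031  0.013] max [0.422 0.03  0.04 ]
36 559 mean [0.356 0.295 0.039] min [0.325 0.264 0.013] max [0.387 0.326 0.047]
37 972 mean [0.325 0.482 0.12 ] min [0.3   0.47  0.013] max [0.354 0.5   0.186]
mat ((0.5533684492111206, -0.04576294869184494), (0.1959335058927536, 0.18557126820087433), 3.826897382736206)
scene bench z 0.0013954207085066297
1 521 mean [0.326 0.483 0.109] min [0.3   0.466 0.012] max [0.353 0.5   0.187]
4 1496 mean [0.54  0.228 0.075] min [0.483 0.156 0.012] max [0.59  0.328 0.184]
5 476 mean [0.779 0.434 0.075] min [0.745 0.404 0.012] max [0.8   0.5   0.102]
6 259 mean [0.356 0.292 0.037] min [0.322 0.263 0.012] max [0.385 0.33  0.047]
7 591 mean [0.7   0.319 0.058] min [0.662 0.279 0.012] max [0.738 0.358 0.094]
9 327 mean [ 0.389 -0.004  0.033] min [ 0.349 -0.032  0.012] max [0.423 0.031 0.041]
32 2287 mean [ 0.501 -0.248  0.102] min [ 0.376 -0.291  0.012] max [ 0.619 -0.16   0.175]
34 372 mean [ 0.761 -0.049  0.053] min [ 0.667 -0.117  0.012] max [0.8   0.001 0.102]
41 1129 mean [ 0.702 -0.353  0.151] min [ 0.659 -0.375  0.012] max [ 0.73  -0.306  0.214]
mat ((0.466977059841156, -0.020056989043951035), (0.0, 0.0), 0.0)
```

View pics/c1.png

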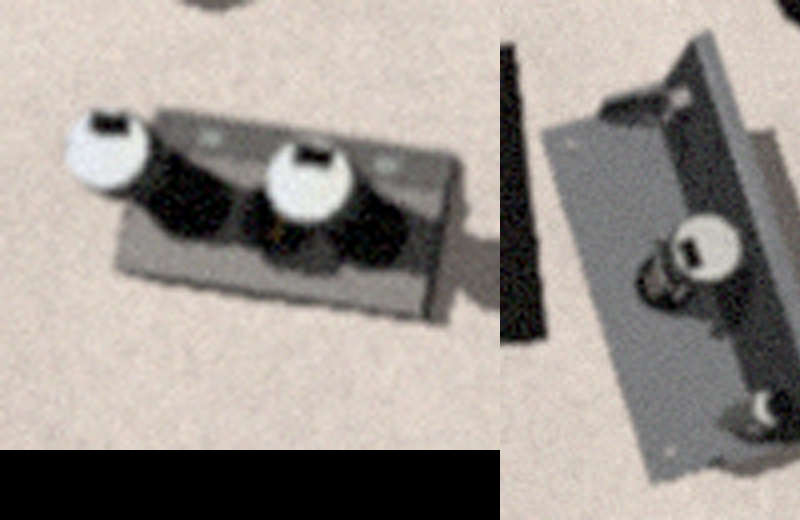

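The crop shows two dock lights with their switch pads towards image-up (+x, the dock's front) and the free pad at the right end. The clip light's switch pad points left, out of the mouth. Now I'll fit positions precisely.

```bash
python3 - <<'E'
from h import *
R=cv2.minAreaRect
def cl(W,m,mn=15):
    k,l,s,c=cv2.connectedComponentsWithStats(m.astype(np.uint8)); 
    return [W[l==i] for i in range(1,k) if s[i,4]>=mn]
def f(q): return np.ascontiguousarray(q[:,:2],np.float32)
def rr(q):
    c,s,a=R(f(q)); return np.round(c,4),np.round(s,4),round(a,1)
for n in ("top","scene"):
    W=cloud(n,np.load(n+"0.npy"));x,y,z=np.moveaxis(W,-1,0);p=np.load(n+"0p.npy").astype(int)
    D=(x>.45)&(x<.63)&(y>.13)&(y<.36); S=(x>.36)&(x<.64)&(y<-.14)&(y>-.31)
    print(n)
    for q in cl(W,D&(z>.166)): print(" dock head",len(q),np.round(cv2.minEnclosingCircle(f(q)),4) if 0 else (np.round(cv2.minEnclosingCircle(f(q))[0],4),round(cv2.minEnclosingCircle(f(q))[1],4)),q.mean(0).round(4))
    for q in cl(W,D&(z>.018)&(z<.03),100): print(" dock top",len(q),rr(q),np.median(q[:,2]))
    for q in cl(W,D&(z>.008)&(z<.03),100): print(" dock all",len(q),rr(q))
    br=p.sum(-1)>330
    for q in cl(W,S&(z>.145)&(z<.18)): print(" stand hi",len(q),rr(q),q.mean(0).round(4))
    for q in cl(W,S&(z>.145)&(z<.16)&br): print(" head br",len(q),cv2.minEnclosingCircle(f(q)),q.mean(0).round(4))
    for q in cl(W,S&(z>.003)&(z<.011),100): print(" base",len(q),rr(q))
    for q in cl(W,S&(z>.02)&(z<.145),60): print(" mid",len(q),rr(q),q.mean(0).round(3))
E
```

```text
top
 dock head 240 (array([0.5439, 0.2823]), 0.0198) [0.5432 0.2818 0.1731]
 dock head 234 (array([0.5272, 0.1923]), 0.0192) [0.5268 0.1917 0.1733]
 dock top 1015 (array([0.5327, 0.2378]), array([0.16  , 0.0726]), 79.2) 0.02355630606049519
 dock all 1387 (array([0.541 , 0.2364]), array([0.1601, 0.0891]), 79.7)
 stand hi 717 (array([ 0.5048, -0.2565]), array([0.2395, 0.0144]), 14.8) [ 0.5022 -0.2562  0.1579]
 stand hi 228 (array([ 0.4954, -0.2214]), array([0.0369, 0.0363]), 56.7) [ 0.495  -0.2211  0.1551]
 stand hi 45 (array([ 0.4053, -0.2542]), array([0.0133, 0.0157]), 0.9) [ 0.405  -0.2542  0.1697]
 base 2042 (array([ 0.4943, -0.21  ]), array([0.2436, 0.086 ]), 15.0)
 mid 1403 (array([ 0.4972, -0.2279]), array([0.2399, 0.051 ]), 15.0) [ 0.499 -0.243  0.088]
scene
 dock head 109 (array([0.5425, 0.2845]), 0.0206) [0.5428 0.2815 0.1747]
 dock head 118 (array([0.5258, 0.192 ]), 0.0196) [0.527  0.1911 0.1747]
 dock top 478 (array([0.5324, 0.2395]), array([0.1658, 0.0783]), 80.1) 0.02470034366384537
 dock all 753 (array([0.5388, 0.2384]), array([0.1658, 0.0914]), 80.1)
 stand hi 55 (array([ 0.4024, -0.2528]), array([0.0152, 0.0171]), 70.0) [ 0.4042 -0.2535  0.1617]
 stand hi 167 (array([ 0.4941, -0.2215]), array([0.0355, 0.0361]), 24.0) [ 0.4951 -0.2221  0.1562]
 stand hi 415 (array([ 0.5026, -0.2545]), array([0.2396, 0.0156]), 14.6) [ 0.5042 -0.2547  0.1609]
 head br 115 ((0.4937375485897064, -0.22003911435604095), 0.019038988277316093) [ 0.4945 -0.2227  0.1564]
 base 135 (array([ 0.5493, -0.2492]), array([0.1483, 0.0241]), 15.9)
 mid 1454 (array([ 0.5041, -0.2511]), array([0.2422, 0.0413]), 23.9) [ 0.506 -0.251  0.082]
```

```bash
python3 - <<'E'
import station; print([n for n in dir(station) if n[0]!='_'], getattr(station,'finger_overhang',None))
from h import *
W=cloud("top",np.load("top0.npy"));x,y,z=np.moveaxis(W,-1,0);p=np.load("top0p.npy").astype(int)
for c in [(.4954,-.2214),(.5437,.282),(.527,.192)]:
    m=(np.hypot(x-c[0],y-c[1])<.017)&(z>.145)
    q=W[m]; s=p[m].sum(-1); dk=s<.45*np.median(s); v=q[dk][:,:2].mean(0)-np.array(c); print(c,m.sum(),dk.sum(),v,np.degrees(np.arctan2(v[1],v[0])))
E
```

```text
['PlanningError', 'calibration', 'finger_overhang', 'get_obs', 'hand_in', 'read_camera'] 0.025
(0.4954, -0.2214) 172 20 [-0.00471858  0.0092151 ] 117.11468411381021
(0.5437, 0.282) 185 28 [ 0.00681311 -0.00308504] -24.36143519607041
(0.527, 0.192) 186 25 [ 0.00892009 -0.00170174] -10.80086635012655
```

Call:
drive_tool(
  increments=[
    {"dz": -0.03, "claw": 0.0854},
    {"dz": -0.03},
  ],
  newtons=40,
)

```text
schema error: expected keys claw, dx, dy, dz, wx, wy, wz
```

Call:
drive_tool(
  increments=[
    {"claw": 0.0854, "dx": 0, "dy": 0, "dz": -0.03, "wx": 0, "wy": 0, "wz": 0},
    {"claw": 0.0854, "dx": 0, "dy": 0, "dz": -0.03, "wx": 0, "wy": 0, "wz": 0},
    {"claw": 0.0854, "dx": 0.026, "dy": -0.02, "dz": 0, "wx": 0, "wy": 0, "wz": 0},
    {"claw": 0.0854, "dx": 0.026, "dy": -0.02, "dz": 0, "wx": 0, "wy": 0, "wz": 0},
    {"claw": 0.0854, "dx": 0.026, "dy": -0.02, "dz": 0, "wx": 0, "wy": 0, "wz": 0},
    {"claw": 0.0854, "dx": 0.026, "dy": -0.02, "dz": 0, "wx": 0, "wy": 0, "wz": 0},
    {"claw": 0.0854, "dx": 0.026, "dy": -0.02, "dz": 0, "wx": 0, "wy": 0, "wz": 0},
    {"claw": 0.0854, "dx": 0.026, "dy": -0.02, "dz": 0, "wx": 0, "wy": 0, "wz": 0},
    {"claw": 0.0854, "dx": 0.026, "dy": -0.02, "dz": 0, "wx": 0, "wy": 0, "wz": 0},
    {"claw": 0.0854, "dx": 0.026, "dy": -0.02, "dz": 0, "wx": 0, "wy": 0, "wz": 0},
    {"claw": 0.0854, "dx": 0.026, "dy": -0.02, "dz": 0, "wx": 0, "wy": 0, "wz": 0},
    {"claw": 0.0854, "dx": 0.026, "dy": -0.02, "dz": 0, "wx": 0, "wy": 0, "wz": 0},
  ],
  newtons=40,
)

```text
t: 1.6
eef_pos: [0.4235, -0.3365, 0.2923]
tool_rot: [-0.0, 0.98, 0.197, -0.0]
contact_force: [0.0, 0.2, -0.1]
gripper_width: 0.999
grasp_force: 0.0
```

Call:
drive_tool(
  increments=[
    {"claw": 0.0854, "dx": 0, "dy": 0, "dz": 0, "wx": 0, "wy": 0, "wz": -10.3},
    {"claw": 0.0854, "dx": 0, "dy": 0, "dz": 0, "wx": 0, "wy": 0, "wz": -10.3},
    {"claw": 0.0854, "dx": 0, "dy": 0, "dz": 0, "wx": 0, "wy": 0, "wz": -10.3},
    {"claw": 0.0854, "dx": 0, "dy": 0, "dz": 0, "wx": 0, "wy": 0, "wz": -10.3},
    {"claw": 0.0854, "dx": 0, "dy": 0, "dz": 0, "wx": 0, "wy": 0, "wz": -10.3},
    {"claw": 0.0854, "dx": 0, "dy": 0, "dz": 0, "wx": 0, "wy": 0, "wz": -10.3},
    {"claw": 0.0854, "dx": 0, "dy": 0, "dz": 0, "wx": 0, "wy": 0, "wz": -10.3},
    {"claw": 0.0854, "dx": 0, "dy": 0, "dz": 0, "wx": 0, "wy": 0, "wz": -10.3},
    {"claw": 0.0854, "dx": 0, "dy": 0, "dz": 0, "wx": 0, "wy": 0, "wz": 0},
  ],
)

```text
t: 2.72
eef_pos: [0.4231, -0.3376, 0.2923]
tool_rot: [-0.0, 0.609, 0.794, 0.0]
contact_force: [-0.0, 0.4, -0.6]
gripper_width: 1.002
grasp_force: 0.0
```

```bash
cat >> h.py <<'E'
from scipy.spatial.transform import Rotation as Ro
def plan(pos,yaw):
    """tool-frame shift (before turning) and rotvec deg to reach pos, tool down with tool x at yaw deg"""
    o=get_obs();w,a,b,c=o["tool_rot"];R=Ro.from_quat([a,b,c,w])
    y=np.radians(yaw);T=Ro.from_matrix(np.array([[np.cos(y),np.sin(y),0],[np.sin(y),-np.cos(y),0],[0,0,-1]]))
    m=R.as_matrix()
    print("t",round(o["t"],2),"tcp",np.round(o["eef_pos"],4),"yaw",np.degrees(np.arctan2(m[1,0],m[0,0])).round(1),"q",np.round(o["q"],2),"F",np.round(o["contact_force"],1),"w",round(o["gripper_width"],3),"g",round(o["grasp_force"],1))
    print(" shift",np.round(R.inv().apply(np.array(pos)-o["eef_pos"]),4),"turn",np.round(np.degrees((R.inv()*T).as_rotvec()),2))
def wrist(name):
    o=get_obs();p,d=read_camera("wrist");c=calibration("wrist");K=c["intrinsics"];M=c["mount"]
    w,a,b,e=o["tool_rot"];R=Ro.from_quat([a,b,e,w]).as_matrix()
    v,u=np.mgrid[:400,:640];P=np.stack([(u-K[0,2])/K[0,0]*d,(v-K[1,2])/K[1,1]*d,d],-1)
    W=(P@M[:3,:3].T+M[:3,3])@R.T+o["eef_pos"];W[d==0]=np.nan
    cv2.imwrite(f"pics/{name}.png",p[:,:,::-1]);return W,p
def circ(q):
    x,y=q[:,0],q[:,1];A=np.c_[2*x,2*y,np.ones(len(x))];s=np.linalg.lstsq(A,x*x+y*y,rcond=None)[0];return s[:2],np.sqrt(s[2]+s[0]**2+s[1]**2)
E
python3 - <<'E'
from h import *
plan((.495,-.2215,.143),104.8)
W,p=wrist("w1");x,y,z=np.moveaxis(W,-1,0)
m=(np.hypot(x-.495,y+.2215)<.024)&(z>.147)&(z<.165); q=W[m];s=p[m].astype(int).sum(-1)
print(len(q),q.mean(0),cv2.minEnclosingCircle(np.ascontiguousarray(q[:,:2],np.float32)))
dk=s<.45*np.median(s);v=q[dk].mean(0)-q.mean(0);print(dk.sum(),q[dk].mean(0),np.degrees(np.arctan2(v[1],v[0])))
E
```

```text
t 2.73 tcp [ 0.4231 -0.3376  0.2923] yaw 105.0 q [ 0.82  0.22 -0.31  1.79  0.07  1.15  0.75] F [-0.   0.4 -0.6] w 1.002 g 0.0
 shift [0.0933 0.0996 0.1494] turn [-0.02 -0.04  0.23]
1604 [ 0.49324829 -0.22341132  0.1544386 ] ((0.49454545974731445, -0.2231493890285492), 0.01930386573076248)
262 [ 0.48802048 -0.2183226   0.15453283] 135.7724594628519
```

View pics/w1.png

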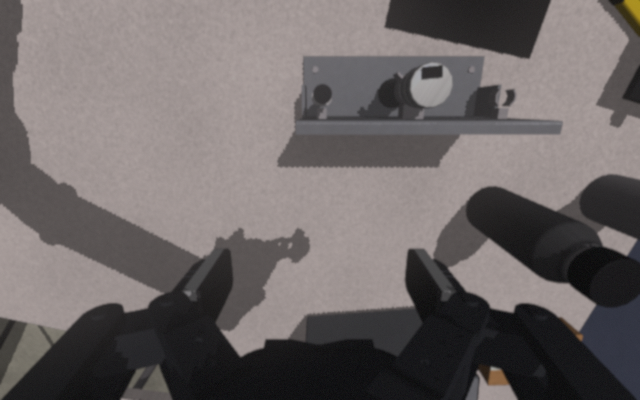

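```bash
python3 - <<'E'
from h import *
W=cloud("top",np.load("top0.npy"))
a=np.radians(14.8);X=np.array([np.cos(a),np.sin(a)]);Y=np.array([-X[1],X[0]]);o=np.array([.4945,-.2222])
for n in("top","scene"):
    W=cloud(n,np.load(n+"0.npy"));d=W[...,:2]-o;u=d@X;v=d@Y;z=W[...,2]
    m=(u>.025)&(u<.13)&(v>-.026)&(v<.06)&(z>.02)
    print(n,m.sum(),np.percentile(u[m],[1,10,50,90,99]).round(3),"v",v[m].min(),v[m].max(),"z",np.percentile(z[m],[50,90,99]))
    for lo,hi in[(.02,.06),(.06,.1),(.1,.13),(.13,.2)]:
        k=m&(z>lo)&(z<hi)
        if k.any():print(lo,k.sum(),u[k].min().round(3),u[k].max().round(3))
plan((.4945,-.2222,.2),104.8)
E
```

```text
top 94 [0.087 0.091 0.117 0.12  0.121] v -0.025717099609371314 0.008515433495152701 z [0.05663658 0.10824224 0.10998572]
0.02 51 0.116 0.121
0.06 9 0.087 0.107
0.1 34 0.087 0.107
scene 37 [0.085 0.097 0.119 0.119 0.12 ] v -0.022056614622748424 0.009192052750409092 z [0.05407711 0.10807138 0.112062  ]
0.02 30 0.115 0.119
0.06 1 0.12 0.12
0.1 6 0.085 0.105
t 2.77 tcp [ 0.4231 -0.3376  0.2924] yaw 104.9 q [ 0.82  0.22 -0.31  1.79  0.07  1.15  0.75] F [-0.7  0.3 -0.2] w 1.002 g 0.0
 shift [0.0931 0.0987 0.0924] turn [-0.02 -0.03  0.11]
```

Call:
drive_tool(
  increments=[
    {"claw": 0.0854, "dx": 0.031, "dy": 0.033, "dz": 0, "wx": 0, "wy": 0, "wz": 0},
    {"claw": 0.0854, "dx": 0.031, "dy": 0.033, "dz": 0, "wx": 0, "wy": 0, "wz": 0},
    {"claw": 0.0854, "dx": 0.031, "dy": 0.033, "dz": 0, "wx": 0, "wy": 0, "wz": 0},
    {"claw": 0.0854, "dx": 0, "dy": 0, "dz": 0.03, "wx": 0, "wy": 0, "wz": 0},
    {"claw": 0.0854, "dx": 0, "dy": 0, "dz": 0.03, "wx": 0, "wy": 0, "wz": 0},
    {"claw": 0.0854, "dx": 0, "dy": 0, "dz": 0.02, "wx": 0, "wy": 0, "wz": 0},
    {"claw": 0.0854, "dx": 0, "dy": 0, "dz": 0, "wx": 0, "wy": 0, "wz": 0},
  ],
)

```text
t: 3.65
eef_pos: [0.4935, -0.2216, 0.2112]
tool_rot: [-0.002, 0.609, 0.793, -0.0]
contact_force: [-0.2, 0.1, 0.6]
gripper_width: 1.0
grasp_force: 0.0
```

```bash
python3 - <<'E'
from h import *
plan((.4945,-.2222,.143),104.8)
E
```

```text
t 3.65 tcp [ 0.4935 -0.2216  0.2112] yaw 105.0 q [ 0.62  0.31 -0.38  1.88  0.14  0.98  0.44] F [-0.2  0.1  0.6] w 1.0 g 0.0
 shift [-0.0009  0.001   0.0682] turn [-0.16 -0.12  0.18]
```

Call:
drive_tool(
  increments=[
    {"claw": 0.0854, "dx": -0.001, "dy": 0.001, "dz": 0.02, "wx": 0, "wy": 0, "wz": 0},
    {"claw": 0.0854, "dx": 0, "dy": 0, "dz": 0.02, "wx": 0, "wy": 0, "wz": 0},
    {"claw": 0.0854, "dx": 0, "dy": 0, "dz": 0.015, "wx": 0, "wy": 0, "wz": 0},
    {"claw": 0.0854, "dx": 0, "dy": 0, "dz": 0.013, "wx": 0, "wy": 0, "wz": 0},
    {"claw": 0.05, "dx": 0, "dy": 0, "dz": 0, "wx": 0, "wy": 0, "wz": 0},
    {"claw": 0.05, "dx": 0, "dy": 0, "dz": 0, "wx": 0, "wy": 0, "wz": 0},
    {"claw": 0.03, "dx": 0, "dy": 0, "dz": 0, "wx": 0, "wy": 0, "wz": 0},
    {"claw": 0.03, "dx": 0, "dy": 0, "dz": 0, "wx": 0, "wy": 0, "wz": 0},
    {"claw": 0.03, "dx": 0, "dy": 0, "dz": 0, "wx": 0, "wy": 0, "wz": 0},
    {"claw": 0.03, "dx": 0, "dy": 0, "dz": 0, "wx": 0, "wy": 0, "wz": 0},
  ],
  newtons=50,
)

```text
t: 4.9
eef_pos: [0.4958, -0.223, 0.1457]
tool_rot: [0.0, 0.608, 0.794, -0.0]
contact_force: [-2.8, 1.5, 5.2]
gripper_width: 0.419
grasp_force: 49.3
```

```bash
python3 - <<'E'
from h import *
plan((.4945,-.2222,.143),104.8)
E
```

```text
t 4.9 tcp [ 0.4958 -0.223   0.1457] yaw 105.1 q [ 0.61  0.39 -0.37  1.93  0.19  0.85  0.4 ] F [-2.8  1.5  5.2] w 0.419 g 49.3
 shift [ 0.0011 -0.001   0.0027] turn [-0.01  0.04  0.31]
```

Call:
drive_tool(
  increments=[
    {"claw": 0.03, "dx": 0, "dy": 0, "dz": 0, "wx": 0, "wy": 0, "wz": 0},
    {"claw": 0.03, "dx": 0.004, "dy": 0, "dz": -0.001, "wx": 0, "wy": 0, "wz": 0},
    {"claw": 0.03, "dx": 0.006, "dy": 0, "dz": 0, "wx": 0, "wy": 0, "wz": 0},
    {"claw": 0.03, "dx": 0.006, "dy": 0, "dz": 0, "wx": 0, "wy": 0, "wz": 0},
    {"claw": 0.03, "dx": 0.006, "dy": 0, "dz": 0, "wx": 0, "wy": 0, "wz": 0},
    {"claw": 0.03, "dx": 0.006, "dy": 0, "dz": 0, "wx": 0, "wy": 0, "wz": 0},
    {"claw": 0.03, "dx": 0.006, "dy": 0, "dz": 0, "wx": 0, "wy": 0, "wz": 0},
    {"claw": 0.03, "dx": 0.006, "dy": 0, "dz": 0, "wx": 0, "wy": 0, "wz": 0},
    {"claw": 0.03, "dx": 0.006, "dy": 0, "dz": 0, "wx": 0, "wy": 0, "wz": 0},
    {"claw": 0.03, "dx": 0.008, "dy": 0, "dz": 0, "wx": 0, "wy": 0, "wz": 0},
    {"claw": 0.03, "dx": 0.008, "dy": 0, "dz": 0, "wx": 0, "wy": 0, "wz": 0},
    {"claw": 0.03, "dx": 0, "dy": 0, "dz": 0, "wx": 0, "wy": 0, "wz": 0},
  ],
  newtons=80,
)

```text
t: 6.4
eef_pos: [0.4795, -0.1619, 0.1457]
tool_rot: [-0.0, 0.607, 0.794, -0.0]
contact_force: [-0.3, -1.9, 4.0]
gripper_width: 0.403
grasp_force: 81.4
```

```bash
python3 - <<'E'
from h import *
plan((.4945,-.2222,.143),104.8)
W,p=wrist("w2")
p,d=read_camera("scene"); u,v=pix("scene",(.48,-.16,.08)).astype(int); print(u,v)
cr=cv2.resize(p[v-50:v+50,u-65:u+65,::-1],None,fx=4,fy=4,interpolation=cv2.INTER_CUBIC)
w=cv2.resize(cv2.imread("pics/w2.png"),(280,175)); o=np.zeros((400,800,3),np.uint8);o[:,:520]=cr;o[:175,520:]=w;cv2.imwrite("pics/c2.png",np.clip(o*1.5,0,255).astype(np.uint8))
E
```

```text
t 6.4 tcp [ 0.4795 -0.1619  0.1457] yaw 105.2 q [ 0.54  0.34 -0.4   2.02  0.18  0.82  0.3 ] F [-0.3 -1.9  4. ] w 0.403 g 81.4
 shift [-0.0621 -0.0013  0.0027] turn [-0.02 -0.02  0.41]
284 230
```

View pics/c2.png

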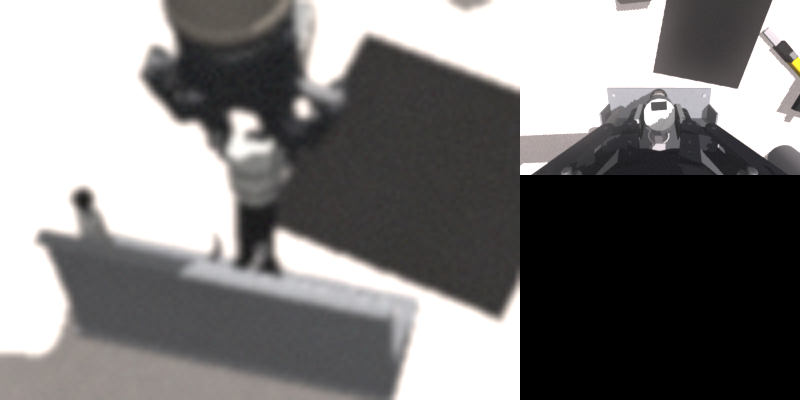

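The light hangs roughly upright in the fingers in front of the clip, around (255,200) in the crop. I'll lift it and check the tilt.

Call:
drive_tool(
  increments=[
    {"claw": 0.03, "dx": 0, "dy": 0, "dz": -0.01, "wx": 0, "wy": 0, "wz": 0},
    {"claw": 0.03, "dx": 0, "dy": 0, "dz": -0.015, "wx": 0, "wy": 0, "wz": 0},
    {"claw": 0.03, "dx": 0.02, "dy": 0, "dz": -0.015, "wx": 0, "wy": 0, "wz": 0},
    {"claw": 0.03, "dx": 0.02, "dy": 0, "dz": 0, "wx": 0, "wy": 0, "wz": 0},
    {"claw": 0.03, "dx": 0, "dy": 0, "dz": 0, "wx": 0, "wy": 0, "wz": 0},
    {"claw": 0.03, "dx": 0, "dy": 0, "dz": 0, "wx": 0, "wy": 0, "wz": 0},
  ],
)

```text
t: 7.25
eef_pos: [0.4689, -0.124, 0.1854]
tool_rot: [-0.0, 0.608, 0.794, -0.0]
contact_force: [-0.2, -0.3, -2.5]
gripper_width: 0.407
grasp_force: 80.3
```

```bash
cat >> h.py <<'E'
def tilt(n,zb):
    "light below the fingers, scene/top: axis by centroids per height band"
    o=get_obs();t=o["eef_pos"];p,d=read_camera(n);W=cloud(n,d);x,y,z=np.moveaxis(W,-1,0)
    for lo in np.arange(zb,zb+.115,.012):
        m=(np.hypot(x-t[0],y-t[1])<.035)&(z>lo)&(z<lo+.012)
        if m.sum()>8:
            q=W[m];c,r=circ(q);print(n,round(lo-zb,3),m.sum(),"fit",c.round(4),r.round(4),"mean",q[:,:2].mean(0).round(4),"range",q.min(0).round(3)[:2],q.max(0).round(3)[:2])
E
python3 - <<'E'
from h import *
plan((.553,-.046,.19),-10.4)
tilt("scene",.046);tilt("top",.046)
E
```

```text
t 7.25 tcp [ 0.4689 -0.124   0.1854] yaw 105.2 q [ 0.51  0.25 -0.43  2.02  0.14  0.89  0.26] F [-0.2 -0.3 -2.5] w 0.407 g 80.3
 shift [ 0.0533  0.1016 -0.0047] turn [-2.0000e-02  4.0000e-02  1.1558e+02]
scene 0.0 11 fit [ 0.4701 -0.1403] 0.0191 mean [ 0.484  -0.1478] range [ 0.458 -0.155] [ 0.49  -0.137]
scene 0.012 27 fit [ 0.471  -0.1408] 0.0177 mean [ 0.479  -0.1485] range [ 0.455 -0.158] [ 0.49  -0.127]
scene 0.024 43 fit [ 0.4717 -0.1418] 0.0143 mean [ 0.4761 -0.1496] range [ 0.457 -0.159] [ 0.489 -0.133]
scene 0.036 23 fit [ 0.4707 -0.1387] 0.0143 mean [ 0.4763 -0.1461] range [ 0.461 -0.155] [ 0.485 -0.128]
scene 0.048 32 fit [ 0.4714 -0.1378] 0.0134 mean [ 0.477  -0.1455] range [ 0.461 -0.154] [ 0.486 -0.129]
scene 0.06 25 fit [ 0.4703 -0.1357] 0.0132 mean [ 0.4752 -0.1449] range [ 0.462 -0.15 ] [ 0.485 -0.135]
scene 0.072 25 fit [ 0.4703 -0.1335] 0.0134 mean [ 0.4758 -0.1417] range [ 0.462 -0.148] [ 0.485 -0.13 ]
scene 0.084 28 fit [ 0.4705 -0.1332] 0.0129 mean [ 0.4752 -0.1415] range [ 0.456 -0.148] [ 0.484 -0.128]
scene 0.096 29 fit [ 0.4694 -0.1303] 0.0137 mean [ 0.475  -0.1389] range [ 0.457 -0.147] [ 0.484 -0.128]
scene 0.108 15 fit [ 0.4691 -0.1288] 0.0159 mean [ 0.4746 -0.141 ] range [ 0.458 -0.144] [ 0.485 -0.132]
```

The foot lags about 8.7° behind, because the light swung in the grip. I'll turn it over the mat, then level it with a tilt about tool y.

Call:
drive_tool(
  increments=[
    {"claw": 0.03, "dx": 0.0135, "dy": 0.0255, "dz": -0.002, "wx": 0, "wy": 0, "wz": 0},
    {"claw": 0.03, "dx": 0.0135, "dy": 0.0255, "dz": -0.002, "wx": 0, "wy": 0, "wz": 0},
    {"claw": 0.03, "dx": 0.0135, "dy": 0.0255, "dz": 0, "wx": 0, "wy": 0, "wz": 0},
    {"claw": 0.03, "dx": 0.0135, "dy": 0.0255, "dz": 0, "wx": 0, "wy": 0, "wz": 0},
    {"claw": 0.03, "dx": 0, "dy": 0, "dz": 0, "wx": 0, "wy": 0, "wz": 9.6},
    {"claw": 0.03, "dx": 0, "dy": 0, "dz": 0, "wx": 0, "wy": 0, "wz": 9.6},
    {"claw": 0.03, "dx": 0, "dy": 0, "dz": 0, "wx": 0, "wy": 0, "wz": 9.6},
    {"claw": 0.03, "dx": 0, "dy": 0, "dz": 0, "wx": 0, "wy": 0, "wz": 9.6},
    {"claw": 0.03, "dx": 0, "dy": 0, "dz": 0, "wx": 0, "wy": 0, "wz": 9.6},
    {"claw": 0.03, "dx": 0, "dy": 0, "dz": 0, "wx": 0, "wy": 0, "wz": 9.6},
    {"claw": 0.03, "dx": 0, "dy": 0, "dz": 0, "wx": 0, "wy": 0, "wz": 9.6},
    {"claw": 0.03, "dx": 0, "dy": 0, "dz": 0, "wx": 0, "wy": 0, "wz": 9.6},
    {"claw": 0.03, "dx": 0, "dy": 0, "dz": 0, "wx": 0, "wy": 0, "wz": 9.6},
    {"claw": 0.03, "dx": 0, "dy": 0, "dz": 0, "wx": 0, "wy": 0, "wz": 9.6},
    {"claw": 0.03, "dx": 0, "dy": 0, "dz": 0, "wx": 0, "wy": 0, "wz": 9.6},
    {"claw": 0.03, "dx": 0, "dy": 0, "dz": 0, "wx": 0, "wy": 0, "wz": 9.6},
    {"claw": 0.03, "dx": 0, "dy": 0, "dz": 0, "wx": 0, "wy": 4.3, "wz": 0},
    {"claw": 0.03, "dx": 0, "dy": 0, "dz": 0, "wx": 0, "wy": 4.4, "wz": 0},
    {"claw": 0.03, "dx": 0, "dy": 0, "dz": 0, "wx": 0, "wy": 0, "wz": 0},
    {"claw": 0.03, "dx": 0, "dy": 0, "dz": 0, "wx": 0, "wy": 0, "wz": 0},
  ],
)

```text
t: 9.85
eef_pos: [0.554, -0.0458, 0.1897]
tool_rot: [0.007, 0.993, -0.088, 0.075]
contact_force: [0.2, 0.4, -2.4]
gripper_width: 0.406
grasp_force: 80.6
```

```bash
python3 - <<'E'
from h import *
plan((.553,-.046,.15),-10.4)
tilt("scene",.046);tilt("top",.046)
E
```

```text
t 9.85 tcp [ 0.554  -0.0458  0.1897] yaw -10.1 q [ 0.    0.26 -0.06  2.    0.07  0.74 -1.85] F [ 0.2  0.4 -2.4] w 0.406 g 80.6
 shift [-0.0069  0.0004  0.0392] turn [-0.02 -8.64  0.31]
scene 0.0 11 fit [ 0.552  -0.0432] 0.0169 mean [ 0.5593 -0.0535] range [ 0.543 -0.061] [ 0.57 -0.04]
scene 0.012 29 fit [ 0.5518 -0.0432] 0.0174 mean [ 0.5564 -0.0549] range [ 0.535 -0.061] [ 0.57  -0.041]
scene 0.024 40 fit [ 0.5521 -0.0426] 0.0163 mean [ 0.5556 -0.0527] range [ 0.534 -0.061] [ 0.57  -0.037]
scene 0.036 17 fit [ 0.553  -0.0425] 0.0149 mean [ 0.5603 -0.0513] range [ 0.545 -0.058] [ 0.568 -0.037]
scene 0.048 26 fit [ 0.5537 -0.0429] 0.0144 mean [ 0.5587 -0.052 ] range [ 0.544 -0.059] [ 0.569 -0.039]
scene 0.06 24 fit [ 0.5522 -0.0416] 0.0158 mean [ 0.558  -0.0517] range [ 0.539 -0.06 ] [ 0.569 -0.039]
scene 0.072 25 fit [ 0.5527 -0.0422] 0.0155 mean [ 0.5589 -0.0509] range [ 0.539 -0.058] [ 0.568 -0.034]
scene 0.084 29 fit [ 0.5526 -0.0443] 0.0137 mean [ 0.5568 -0.0531] range [ 0.539 -0.06 ] [ 0.567 -0.042]
scene 0.096 23 fit [ 0.5521 -0.044 ] 0.014 mean [ 0.5578 -0.0529] range [ 0.541 -0.059] [ 0.567 -0.041]
scene 0.108 10 fit [ 0.5501 -0.0473] 0.014 mean [ 0.5561 -0.0573] range [ 0.54 -0.06] [ 0.564 -0.055]
```

Now it stands upright within about 1°. I'll lower it gently.

Call:
drive_tool(
  increments=[
    {"claw": 0.03, "dx": -0.0019, "dy": 0, "dz": 0.0124, "wx": 0, "wy": 0, "wz": 0},
    {"claw": 0.03, "dx": -0.0019, "dy": 0, "dz": 0.0124, "wx": 0, "wy": 0, "wz": 0},
    {"claw": 0.03, "dx": -0.0013, "dy": 0, "dz": 0.0089, "wx": 0, "wy": 0, "wz": 0},
    {"claw": 0.03, "dx": -0.0008, "dy": 0, "dz": 0.005, "wx": 0, "wy": 0, "wz": 0},
    {"claw": 0.03, "dx": -0.0003, "dy": 0, "dz": 0.002, "wx": 0, "wy": 0, "wz": 0},
    {"claw": 0.03, "dx": 0, "dy": 0, "dz": 0, "wx": 0, "wy": 0, "wz": 0},
    {"claw": 0.03, "dx": 0, "dy": 0, "dz": 0, "wx": 0, "wy": 0, "wz": 0},
  ],
)

```text
t: 10.82
eef_pos: [0.554, -0.0455, 0.1489]
tool_rot: [0.007, 0.993, -0.087, 0.076]
contact_force: [0.3, -0.5, -2.7]
gripper_width: 0.4
grasp_force: 80.6
```

Call:
drive_tool(
  increments=[
    {"claw": 0.03, "dx": -0.0002, "dy": 0, "dz": 0.0015, "wx": 0, "wy": 0, "wz": 0},
    {"claw": 0.03, "dx": 0, "dy": 0, "dz": 0, "wx": 0, "wy": 0, "wz": 0},
    {"claw": 0.03, "dx": 0, "dy": 0, "dz": 0, "wx": 0, "wy": 0, "wz": 0},
  ],
)

```text
t: 11.2
eef_pos: [0.5537, -0.0455, 0.1471]
tool_rot: [0.007, 0.993, -0.087, 0.076]
contact_force: [0.3, 0.2, -2.8]
gripper_width: 0.406
grasp_force: 80.6
```

Call:
drive_tool(
  increments=[
    {"claw": 0.03, "dx": -0.0003, "dy": 0, "dz": 0.002, "wx": 0, "wy": 0, "wz": 0},
    {"claw": 0.03, "dx": 0, "dy": 0, "dz": 0, "wx": 0, "wy": 0, "wz": 0},
    {"claw": 0.03, "dx": 0, "dy": 0, "dz": 0, "wx": 0, "wy": 0, "wz": 0},
  ],
)

```text
t: 11.58
eef_pos: [0.5537, -0.0455, 0.145]
tool_rot: [0.007, 0.993, -0.087, 0.076]
contact_force: [-0.0, 0.3, -2.7]
gripper_width: 0.402
grasp_force: 80.6
```

Call:
drive_tool(
  increments=[
    {"claw": 0.03, "dx": -0.0002, "dy": 0, "dz": 0.0015, "wx": 0, "wy": 0, "wz": 0},
    {"claw": 0.03, "dx": 0, "dy": 0, "dz": 0, "wx": 0, "wy": 0, "wz": 0},
    {"claw": 0.03, "dx": 0, "dy": 0, "dz": 0, "wx": 0, "wy": 0, "wz": 0},
  ],
)

```text
t: 11.95
eef_pos: [0.5537, -0.0455, 0.1435]
tool_rot: [0.007, 0.993, -0.087, 0.076]
contact_force: [-0.2, -0.2, -2.0]
gripper_width: 0.404
grasp_force: 80.6
```

Contact is starting. One more small step, then release.

Call:
drive_tool(
  increments=[
    {"claw": 0.03, "dx": -0.0002, "dy": 0, "dz": 0.0012, "wx": 0, "wy": 0, "wz": 0},
    {"claw": 0.03, "dx": 0, "dy": 0, "dz": 0, "wx": 0, "wy": 0, "wz": 0},
    {"claw": 0.03, "dx": 0, "dy": 0, "dz": 0, "wx": 0, "wy": 0, "wz": 0},
  ],
)

```text
t: 12.32
eef_pos: [0.5537, -0.0455, 0.1423]
tool_rot: [0.007, 0.993, -0.087, 0.076]
contact_force: [-0.3, -0.4, -2.1]
gripper_width: 0.409
grasp_force: 80.7
```

Call:
drive_tool(
  increments=[
    {"claw": 0.03, "dx": -0.0002, "dy": 0, "dz": 0.0012, "wx": 0, "wy": 0, "wz": 0},
    {"claw": 0.03, "dx": 0, "dy": 0, "dz": 0, "wx": 0, "wy": 0, "wz": 0},
    {"claw": 0.03, "dx": 0, "dy": 0, "dz": 0, "wx": 0, "wy": 0, "wz": 0},
  ],
)

```text
t: 12.7
eef_pos: [0.5548, -0.0455, 0.1421]
tool_rot: [0.007, 0.993, -0.087, 0.077]
contact_force: [0.0, 0.5, 5.8]
gripper_width: 0.407
grasp_force: 81.5
```

Call:
drive_tool(
  increments=[
    {"claw": 0.045, "dx": 0, "dy": 0, "dz": 0, "wx": 0, "wy": 0, "wz": 0},
    {"claw": 0.055, "dx": 0, "dy": 0, "dz": 0, "wx": 0, "wy": 0, "wz": 0},
    {"claw": 0.07, "dx": 0, "dy": 0, "dz": 0, "wx": 0, "wy": 0, "wz": 0},
    {"claw": 0.0854, "dx": 0, "dy": 0, "dz": 0, "wx": 0, "wy": 0, "wz": 0},
    {"claw": 0.0854, "dx": 0, "dy": 0, "dz": 0, "wx": 0, "wy": 0, "wz": 0},
    {"claw": 0.0854, "dx": 0, "dy": 0, "dz": 0, "wx": 0, "wy": 0, "wz": 0},
    {"claw": 0.0854, "dx": 0, "dy": 0, "dz": -0.02, "wx": 0, "wy": 0, "wz": 0},
    {"claw": 0.0854, "dx": 0, "dy": 0, "dz": -0.03, "wx": 0, "wy": 0, "wz": 0},
    {"claw": 0.0854, "dx": 0, "dy": 0, "dz": -0.04, "wx": 0, "wy": -8.6, "wz": 0},
    {"claw": 0.0854, "dx": 0, "dy": 0, "dz": -0.02, "wx": 0, "wy": 0, "wz": 0},
    {"claw": 0.0854, "dx": -0.08, "dy": 0, "dz": 0, "wx": 0, "wy": 0, "wz": 0},
    {"claw": 0.0854, "dx": 0, "dy": 0, "dz": 0, "wx": 0, "wy": 0, "wz": 0},
  ],
)

```text
t: 14.2
eef_pos: [0.4738, -0.032, 0.2487]
tool_rot: [0.0, 0.996, -0.087, -0.001]
contact_force: [1.1, -0.2, 0.2]
gripper_width: 1.0
grasp_force: 0.0
```

```bash
python3 - <<'E'
from h import *
plan((.5537,-.0455,.20),79.6)
W,p=wrist("w3");x,y,z=np.moveaxis(W,-1,0)
m=(np.hypot(x-.553,y+.0455)<.05)&(z>.142)&(z<.162); q=W[m];s=p[m].astype(int).sum(-1)
c=cv2.minEnclosingCircle(np.ascontiguousarray(q[:,:2],np.float32))
print(len(q),q.mean(0),c)
dk=s<.45*np.median(s);v=q[dk].mean(0)[:2]-np.array(c[0]);print(dk.sum(),v,np.degrees(np.arctan2(v[1],v[0])))
for zz in np.arange(.004,.14,.015):
    k=(np.hypot(x-.553,y+.0455)<.05)&(z>zz)&(z<zz+.015)
    if k.sum()>20: print(zz.round(3),k.sum(),W[k].mean(0).round(4),circ(W[k])[0].round(4))
for n in ("top","scene"):
    p,d=read_camera(n);W=cloud(n,d);x,y,z=np.moveaxis(W,-1,0);m=(np.hypot(x-.553,y+.0455)<.05)&(z>.142)&(z<.162)
    if m.sum()>9: print(n,m.sum(),W[m].mean(0),cv2.minEnclosingCircle(np.ascontiguousarray(W[m][:,:2],np.float32)))
E
```

```text
t 14.2 tcp [ 0.4738 -0.032   0.2487] yaw -10.0 q [ 0.01  0.13 -0.08  1.99  0.01  1.02 -1.82] F [ 1.1 -0.2  0.2] w 1.0 g 0.0
 shift [ 0.0811 -0.0006  0.0485] turn [-7.000e-02  1.800e-01 -8.962e+01]
2001 [ 0.55372267 -0.04454771  0.15078124] ((0.5535546541213989, -0.04452982172369957), 0.01930427737534046)
267 [ 0.01038024 -0.001431  ] -7.849212970506276
0.139 1996 [ 0.5537 -0.0445  0.1508] [ 0.5535 -0.0445]
scene 147 [ 0.55344195 -0.04447725  0.15197365] ((0.5531706809997559, -0.04303591325879097), 0.01970035396516323)
```

View pics/w3.png

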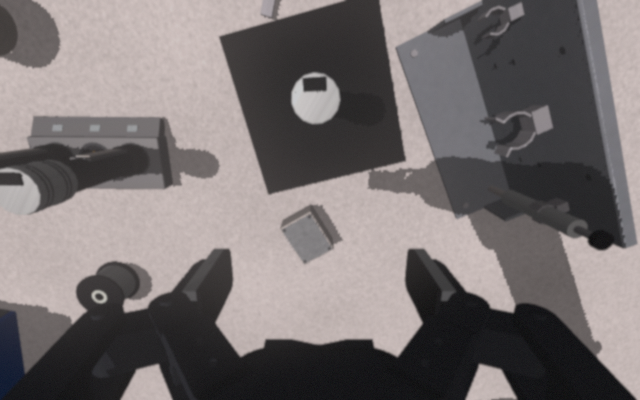

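The light stands on the mat at (316,98) in the wrist view, with its switch pad at the front. Its head is at (0.5535, -0.0446) and its yaw is about -9°. Next I'll turn the tool 90° and regrip.

Call:
drive_tool(
  increments=[
    {"claw": 0.0854, "dx": 0.04, "dy": -0.001, "dz": 0, "wx": 0, "wy": 0, "wz": 0},
    {"claw": 0.0854, "dx": 0.041, "dy": -0.001, "dz": 0, "wx": 0, "wy": 0, "wz": 0},
    {"claw": 0.0854, "dx": 0, "dy": 0, "dz": 0, "wx": 0, "wy": 0, "wz": -10},
    {"claw": 0.0854, "dx": 0, "dy": 0, "dz": 0, "wx": 0, "wy": 0, "wz": -10},
    {"claw": 0.0854, "dx": 0, "dy": 0, "dz": 0, "wx": 0, "wy": 0, "wz": -10},
    {"claw": 0.0854, "dx": 0, "dy": 0, "dz": 0, "wx": 0, "wy": 0, "wz": -10},
    {"claw": 0.0854, "dx": 0, "dy": 0, "dz": 0, "wx": 0, "wy": 0, "wz": -10},
    {"claw": 0.0854, "dx": 0, "dy": 0, "dz": 0, "wx": 0, "wy": 0, "wz": -10},
    {"claw": 0.0854, "dx": 0, "dy": 0, "dz": 0, "wx": 0, "wy": 0, "wz": -10},
    {"claw": 0.0854, "dx": 0, "dy": 0, "dz": 0, "wx": 0, "wy": 0, "wz": -10},
    {"claw": 0.0854, "dx": 0, "dy": 0, "dz": 0, "wx": 0, "wy": 0, "wz": -10},
    {"claw": 0.0854, "dx": 0, "dy": 0, "dz": 0.02, "wx": 0, "wy": 0, "wz": 0},
    {"claw": 0.0854, "dx": 0, "dy": 0, "dz": 0, "wx": 0, "wy": 0, "wz": 0},
  ],
)

```text
t: 15.98
eef_pos: [0.559, -0.0447, 0.2288]
tool_rot: [-0.0, 0.767, 0.642, -0.0]
contact_force: [0.2, 0.4, 0.1]
gripper_width: 1.002
grasp_force: 0.0
```

```bash
python3 - <<'E'
from h import *
plan((.5536,-.0446,.142),80.4)
E
```

```text
t 15.97 tcp [ 0.559  -0.0447  0.2288] yaw 79.9 q [ 0.22  0.31 -0.31  1.82  0.11  1.03 -0.31] F [0.2 0.4 0.1] w 1.002 g 0.0
 shift [-0.0009 -0.0053  0.0868] turn [-0.04 -0.01 -0.51]
```

Call:
drive_tool(
  increments=[
    {"claw": 0.0854, "dx": -0.001, "dy": -0.005, "dz": 0.025, "wx": 0, "wy": 0, "wz": 0},
    {"claw": 0.0854, "dx": 0, "dy": 0, "dz": 0.025, "wx": 0, "wy": 0, "wz": 0},
    {"claw": 0.0854, "dx": 0, "dy": 0, "dz": 0.02, "wx": 0, "wy": 0, "wz": 0},
    {"claw": 0.0854, "dx": 0, "dy": 0, "dz": 0.016, "wx": 0, "wy": 0, "wz": 0},
    {"claw": 0.0854, "dx": 0, "dy": 0, "dz": 0, "wx": 0, "wy": 0, "wz": 0},
    {"claw": 0.0854, "dx": 0, "dy": 0, "dz": 0, "wx": 0, "wy": 0, "wz": 0},
  ],
)

```text
t: 16.73
eef_pos: [0.5547, -0.0445, 0.1448]
tool_rot: [0.001, 0.766, 0.642, 0.001]
contact_force: [-0.4, -0.3, -0.1]
gripper_width: 1.0
grasp_force: 0.0
```

Call:
drive_tool(
  increments=[
    {"claw": 0.055, "dx": 0, "dy": 0, "dz": 0, "wx": 0, "wy": 0, "wz": 0},
    {"claw": 0.048, "dx": 0, "dy": 0, "dz": 0, "wx": 0, "wy": 0, "wz": 0},
    {"claw": 0.044, "dx": 0, "dy": 0, "dz": 0, "wx": 0, "wy": 0, "wz": 0},
    {"claw": 0.04, "dx": 0, "dy": 0, "dz": 0, "wx": 0, "wy": 0, "wz": 0},
    {"claw": 0.036, "dx": 0, "dy": 0, "dz": 0, "wx": 0, "wy": 0, "wz": 0},
    {"claw": 0.03, "dx": 0, "dy": 0, "dz": 0, "wx": 0, "wy": 0, "wz": 0},
    {"claw": 0.03, "dx": 0, "dy": 0, "dz": 0, "wx": 0, "wy": 0, "wz": 0},
    {"claw": 0.03, "dx": 0, "dy": 0, "dz": 0, "wx": 0, "wy": 0, "wz": 0},
  ],
  newtons=40,
)

```text
t: 17.73
eef_pos: [0.5541, -0.0445, 0.1445]
tool_rot: [0.001, 0.766, 0.642, 0.001]
contact_force: [-0.5, 0.7, 5.7]
gripper_width: 0.42
grasp_force: 39.6
```

Call:
drive_tool(
  increments=[
    {"claw": 0.03, "dx": 0, "dy": 0, "dz": -0.01, "wx": 0, "wy": 0, "wz": 0},
    {"claw": 0.03, "dx": 0, "dy": 0, "dz": -0.02, "wx": 0, "wy": 0, "wz": 0},
    {"claw": 0.03, "dx": 0, "dy": 0, "dz": -0.02, "wx": 0, "wy": 0, "wz": 0},
    {"claw": 0.03, "dx": 0, "dy": 0, "dz": -0.02, "wx": 0, "wy": 0, "wz": 0},
    {"claw": 0.03, "dx": 0, "dy": 0, "dz": 0, "wx": 0, "wy": 0, "wz": 0},
    {"claw": 0.03, "dx": 0, "dy": 0, "dz": 0, "wx": 0, "wy": 0, "wz": 0},
  ],
)

```text
t: 18.48
eef_pos: [0.5531, -0.0446, 0.2131]
tool_rot: [0.0, 0.766, 0.642, -0.0]
contact_force: [0.4, 0.1, -3.0]
gripper_width: 0.422
grasp_force: 40.5
```

```bash
python3 - <<'E'
from h import *
plan((.535,.2366,.23),79.6)
tilt("scene",.075)
E
```

```text
t 18.48 tcp [ 0.5531 -0.0446  0.2131] yaw 79.9 q [ 0.22  0.32 -0.31  1.85  0.12  0.99 -0.31] F [ 0.4  0.1 -3. ] w 0.422 g 40.5
 shift [ 0.2737 -0.067  -0.017 ] turn [0.02 0.02 0.33]
scene 0.0 30 fit [ 0.5511 -0.0433] 0.0176 mean [ 0.5567 -0.0553] range [ 0.537 -0.062] [ 0.57  -0.039]
scene 0.012 47 fit [ 0.5517 -0.0429] 0.0164 mean [ 0.5547 -0.0523] range [ 0.533 -0.062] [ 0.571 -0.035]
scene 0.024 23 fit [ 0.5529 -0.0423] 0.0148 mean [ 0.5569 -0.0523] range [ 0.544 -0.058] [ 0.568 -0.037]
scene 0.036 19 fit [ 0.5526 -0.042 ] 0.0151 mean [ 0.5602 -0.0516] range [ 0.545 -0.058] [ 0.568 -0.037]
scene 0.048 28 fit [ 0.5527 -0.0413] 0.0155 mean [ 0.5578 -0.0518] range [ 0.538 -0.058] [ 0.569 -0.037]
scene 0.06 24 fit [ 0.5527 -0.0416] 0.0155 mean [ 0.5564 -0.0518] range [ 0.538 -0.057] [ 0.568 -0.039]
scene 0.072 32 fit [ 0.5527 -0.0416] 0.0149 mean [ 0.5585 -0.0501] range [ 0.538 -0.057] [ 0.57  -0.035]
scene 0.084 24 fit [ 0.5516 -0.043 ] 0.0139 mean [ 0.5554 -0.0522] range [ 0.538 -0.058] [ 0.566 -0.041]
scene 0.096 14 fit [ 0.5531 -0.0422] 0.0143 mean [ 0.5574 -0.0538] range [ 0.544 -0.058] [ 0.568 -0.045]
scene 0.108 25 fit [ 0.5522 -0.0422] 0.018 mean [ 0.5595 -0.0546] range [ 0.54  -0.061] [ 0.571 -0.039]
```

It's held upright. I'll raise it over the neighbouring heads, move above the bay, and then re-measure.

Call:
drive_tool(
  increments=[
    {"claw": 0.03, "dx": 0, "dy": 0, "dz": -0.042, "wx": 0, "wy": 0, "wz": 0},
    {"claw": 0.03, "dx": 0, "dy": 0, "dz": -0.042, "wx": 0, "wy": 0, "wz": 0},
    {"claw": 0.03, "dx": 0, "dy": 0, "dz": -0.042, "wx": 0, "wy": 0, "wz": 0},
    {"claw": 0.03, "dx": 0.02, "dy": -0.005, "dz": 0, "wx": 0, "wy": 0, "wz": 0},
    {"claw": 0.03, "dx": 0.03, "dy": -0.007, "dz": 0, "wx": 0, "wy": 0, "wz": 0},
    {"claw": 0.03, "dx": 0.034, "dy": -0.008, "dz": 0, "wx": 0, "wy": 0, "wz": 0},
    {"claw": 0.03, "dx": 0.034, "dy": -0.008, "dz": 0, "wx": 0, "wy": 0, "wz": 0},
    {"claw": 0.03, "dx": 0.034, "dy": -0.008, "dz": 0, "wx": 0, "wy": 0, "wz": 0},
    {"claw": 0.03, "dx": 0.034, "dy": -0.008, "dz": 0, "wx": 0, "wy": 0, "wz": 0},
    {"claw": 0.03, "dx": 0.034, "dy": -0.009, "dz": 0, "wx": 0, "wy": 0, "wz": 0},
    {"claw": 0.03, "dx": 0.03, "dy": -0.008, "dz": 0, "wx": 0, "wy": 0, "wz": 0},
    {"claw": 0.03, "dx": 0.024, "dy": -0.006, "dz": 0, "wx": 0, "wy": 0, "wz": 0.3},
    {"claw": 0.03, "dx": 0, "dy": 0, "dz": 0, "wx": 0, "wy": 0, "wz": 0},
    {"claw": 0.03, "dx": 0, "dy": 0, "dz": 0, "wx": 0, "wy": 0, "wz": 0},
  ],
)

```text
t: 20.27
eef_pos: [0.5356, 0.2357, 0.339]
tool_rot: [0.001, 0.768, 0.64, -0.0]
contact_force: [0.5, -0.4, -3.9]
gripper_width: 0.419
grasp_force: 41.1
```

```bash
python3 - <<'E'
from h import *
plan((.535,.2366,.168),79.6)
tilt("scene",.2)
for n in ("top","scene"):
    p,d=read_camera(n);W=cloud(n,d);x,y,z=np.moveaxis(W,-1,0)
    for c in [(.543,.282),(.527,.192)]:
        m=(np.hypot(x-c[0],y-c[1])<.021)&(z>.166)&(z<.18)
        if m.sum()>20: print(n,m.sum(),W[m].mean(0).round(4),np.round(cv2.minEnclosingCircle(np.ascontiguousarray(W[m][:,:2],np.float32))[0],4))
E
```

```text
t 20.27 tcp [0.5356 0.2357 0.339 ] yaw 79.6 q [-0.15  0.29 -0.47  1.61  0.14  1.27 -0.82] F [ 0.5 -0.4 -3.9] w 0.419 g 41.1
 shift [ 0.0011 -0.0009  0.171 ] turn [ 0.04  0.11 -0.02]
scene 0.0 33 fit [0.5342 0.2351] 0.017 mean [0.5387 0.2232] range [0.519 0.217] [0.552 0.238]
scene 0.012 49 fit [0.5341 0.2359] 0.0166 mean [0.5367 0.2261] range [0.515 0.217] [0.552 0.244]
scene 0.024 30 fit [0.5359 0.2351] 0.0141 mean [0.5384 0.2265] range [0.52  0.216] [0.551 0.242]
scene 0.036 31 fit [0.5365 0.2355] 0.0138 mean [0.5399 0.2261] range [0.525 0.221] [0.551 0.24 ]
scene 0.048 37 fit [0.5358 0.2369] 0.0146 mean [0.5393 0.2274] range [0.523 0.222] [0.551 0.241]
scene 0.06 34 fit [0.5359 0.2365] 0.0146 mean [0.5394 0.2272] range [0.522 0.219] [0.551 0.243]
scene 0.072 33 fit [0.5364 0.2353] 0.0134 mean [0.5396 0.2274] range [0.524 0.221] [0.551 0.245]
scene 0.084 33 fit [0.5354 0.2355] 0.0128 mean [0.5394 0.2279] range [0.522 0.221] [0.55  0.241]
scene 0.096 30 fit [0.535  0.2362] 0.0139 mean [0.538  0.2263] range [0.523 0.22 ] [0.55  0.237]
scene 0.108 32 fit [0.5349 0.2371] 0.0176 mean [0.5417 0.2248] range [0.518 0.218] [0.554 0.241]
top 236 [0.5267 0.1915 0.1733] [0.5273 0.1921]
scene 61 [0.5494 0.2817 0.1748] [0.5469 0.2849]
scene 113 [0.5267 0.1906 0.1743] [0.5268 0.1933]
```

Good alignment and upright. I'll correct by 1 mm and descend.

Call:
drive_tool(
  increments=[
    {"claw": 0.03, "dx": 0.001, "dy": -0.001, "dz": 0.01, "wx": 0, "wy": 0, "wz": 0},
    {"claw": 0.03, "dx": 0, "dy": 0, "dz": 0.025, "wx": 0, "wy": 0, "wz": 0},
    {"claw": 0.03, "dx": 0, "dy": 0, "dz": 0.025, "wx": 0, "wy": 0, "wz": 0},
    {"claw": 0.03, "dx": 0, "dy": 0, "dz": 0.025, "wx": 0, "wy": 0, "wz": 0},
    {"claw": 0.03, "dx": 0, "dy": 0, "dz": 0.025, "wx": 0, "wy": 0, "wz": 0},
    {"claw": 0.03, "dx": 0, "dy": 0, "dz": 0.025, "wx": 0, "wy": 0, "wz": 0},
    {"claw": 0.03, "dx": 0, "dy": 0, "dz": 0.015, "wx": 0, "wy": 0, "wz": 0},
    {"claw": 0.03, "dx": 0, "dy": 0, "dz": 0.01, "wx": 0, "wy": 0, "wz": 0},
    {"claw": 0.03, "dx": 0, "dy": 0, "dz": 0, "wx": 0, "wy": 0, "wz": 0},
    {"claw": 0.03, "dx": 0, "dy": 0, "dz": 0, "wx": 0, "wy": 0, "wz": 0},
  ],
)

```text
t: 21.68
eef_pos: [0.5355, 0.2385, 0.1808]
tool_rot: [0.001, 0.768, 0.64, 0.001]
contact_force: [0.5, 0.1, -1.6]
gripper_width: 0.419
grasp_force: 41.0
```

```bash
python3 - <<'E'
from h import *
plan((.535,.2366,.168),79.6)
E
```

```text
t 21.68 tcp [0.5355 0.2385 0.1808] yaw 79.6 q [-0.18  0.42 -0.45  1.8   0.22  0.96 -0.9 ] F [ 0.5  0.1 -1.6] w 0.419 g 41.0
 shift [-0.002  -0.0002  0.0128] turn [ 0.17 -0.05  0.03]
```

Call:
drive_tool(
  increments=[
    {"claw": 0.03, "dx": -0.002, "dy": 0, "dz": 0.004, "wx": 0, "wy": 0, "wz": 0},
    {"claw": 0.03, "dx": 0, "dy": 0, "dz": 0.004, "wx": 0, "wy": 0, "wz": 0},
    {"claw": 0.03, "dx": 0, "dy": 0, "dz": 0.003, "wx": 0, "wy": 0, "wz": 0},
    {"claw": 0.03, "dx": 0, "dy": 0, "dz": 0.001, "wx": 0, "wy": 0, "wz": 0},
    {"claw": 0.03, "dx": 0, "dy": 0, "dz": 0, "wx": 0, "wy": 0, "wz": 0},
    {"claw": 0.03, "dx": 0, "dy": 0, "dz": 0, "wx": 0, "wy": 0, "wz": 0},
  ],
)

```text
t: 22.42
eef_pos: [0.5347, 0.2363, 0.168]
tool_rot: [0.001, 0.768, 0.64, 0.001]
contact_force: [1.0, -0.5, -1.6]
gripper_width: 0.42
grasp_force: 41.1
```

Call:
drive_tool(
  increments=[
    {"claw": 0.03, "dx": 0, "dy": 0, "dz": 0.0015, "wx": 0, "wy": 0, "wz": 0},
    {"claw": 0.03, "dx": 0, "dy": 0, "dz": 0, "wx": 0, "wy": 0, "wz": 0},
    {"claw": 0.03, "dx": 0, "dy": 0, "dz": 0, "wx": 0, "wy": 0, "wz": 0},
  ],
)

```text
t: 22.8
eef_pos: [0.5347, 0.2362, 0.1666]
tool_rot: [0.001, 0.768, 0.64, 0.001]
contact_force: [-0.7, 0.3, -2.3]
gripper_width: 0.418
grasp_force: 41.3
```

Call:
drive_tool(
  increments=[
    {"claw": 0.03, "dx": 0, "dy": 0, "dz": 0.001, "wx": 0, "wy": 0, "wz": 0},
    {"claw": 0.03, "dx": 0, "dy": 0, "dz": 0, "wx": 0, "wy": 0, "wz": 0},
    {"claw": 0.03, "dx": 0, "dy": 0, "dz": 0, "wx": 0, "wy": 0, "wz": 0},
  ],
)

```text
t: 23.18
eef_pos: [0.5351, 0.2368, 0.1665]
tool_rot: [0.001, 0.768, 0.64, 0.001]
contact_force: [-1.2, -0.2, 4.4]
gripper_width: 0.421
grasp_force: 41.8
```

Call:
drive_tool(
  increments=[
    {"claw": 0.03, "dx": 0, "dy": 0, "dz": 0.001, "wx": 0, "wy": 0, "wz": 0},
    {"claw": 0.03, "dx": 0, "dy": 0, "dz": 0, "wx": 0, "wy": 0, "wz": 0},
    {"claw": 0.03, "dx": 0, "dy": 0, "dz": 0, "wx": 0, "wy": 0, "wz": 0},
  ],
)

```text
t: 23.55
eef_pos: [0.5354, 0.2372, 0.1665]
tool_rot: [0.001, 0.768, 0.64, 0.002]
contact_force: [-2.5, 0.0, 9.2]
gripper_width: 0.415
grasp_force: 42.3
```

The foot is on the pad. I'll release slowly and retreat straight up.

Call:
drive_tool(
  increments=[
    {"claw": 0.03, "dx": 0, "dy": 0, "dz": -0.001, "wx": 0, "wy": 0, "wz": 0},
    {"claw": 0.044, "dx": 0, "dy": 0, "dz": 0, "wx": 0, "wy": 0, "wz": 0},
    {"claw": 0.052, "dx": 0, "dy": 0, "dz": 0, "wx": 0, "wy": 0, "wz": 0},
    {"claw": 0.065, "dx": 0, "dy": 0, "dz": 0, "wx": 0, "wy": 0, "wz": 0},
    {"claw": 0.08, "dx": 0, "dy": 0, "dz": 0, "wx": 0, "wy": 0, "wz": 0},
    {"claw": 0.08, "dx": 0, "dy": 0, "dz": 0, "wx": 0, "wy": 0, "wz": 0},
    {"claw": 0.08, "dx": 0, "dy": 0, "dz": -0.015, "wx": 0, "wy": 0, "wz": 0},
    {"claw": 0.08, "dx": 0, "dy": 0, "dz": -0.025, "wx": 0, "wy": 0, "wz": 0},
    {"claw": 0.08, "dx": 0, "dy": 0, "dz": -0.03, "wx": 0, "wy": 0, "wz": 0},
    {"claw": 0.08, "dx": 0, "dy": 0, "dz": -0.03, "wx": 0, "wy": 0, "wz": 0},
    {"claw": 0.08, "dx": -0.04, "dy": 0, "dz": 0, "wx": 0, "wy": 0, "wz": 0},
    {"claw": 0.08, "dx": -0.06, "dy": 0, "dz": 0, "wx": 0, "wy": 0, "wz": 0},
    {"claw": 0.08, "dx": -0.06, "dy": 0, "dz": 0, "wx": 0, "wy": 0, "wz": 0},
    {"claw": 0.08, "dx": 0, "dy": 0, "dz": 0, "wx": 0, "wy": 0, "wz": 0},
    {"claw": 0.08, "dx": 0, "dy": 0, "dz": 0, "wx": 0, "wy": 0, "wz": 0},
  ],
)

```text
t: 25.42
eef_pos: [0.506, 0.0794, 0.2665]
tool_rot: [0.001, 0.768, 0.64, 0.001]
contact_force: [-0.1, 0.4, 0.9]
gripper_width: 0.935
grasp_force: 0.0
```

```bash
python3 - <<'E'
from h import *
plan((.535,.2366,.168),79.6)
Ww,pw=wrist("w4")
for n in ("top","scene","wrist"):
    if n=="wrist": W,p=Ww,pw
    else: p,d=read_camera(n);W=cloud(n,d)
    x,y,z=np.moveaxis(W,-1,0)
    for c in [(.5435,.282),(.535,.2368),(.527,.192)]:
        m=(np.hypot(x-c[0],y-c[1])<.022)&(z>.166)&(z<.18)
        if m.sum()>20:
            q=W[m];k=np.array(cv2.minEnclosingCircle(np.ascontiguousarray(q[:,:2],np.float32))[0]);s=p[m].astype(int).sum(-1);v=q[s<.45*np.median(s)].mean(0)[:2]-q.mean(0)[:2]
            print(n,m.sum(),q.mean(0).round(4),k.round(4),"yaw",np.degrees(np.arctan2(v[1],v[0])).round(0))
E
```

```text
t 25.43 tcp [0.506  0.0794 0.2665] yaw 79.6 q [ 0.09  0.2  -0.42  1.88  0.09  1.08 -0.55] F [-0.1  0.4  0.9] w 0.935 g 0.0
 shift [ 1.597e-01 -1.000e-04  9.860e-02] turn [ 0.18 -0.06  0.03]
top 236 [0.5433 0.2818 0.1733] [0.5442 0.2828] yaw -31.0
top 235 [0.5351 0.2362 0.1734] [0.5355 0.2369] yaw -10.0
top 23 [0.5203 0.2059 0.1729] [0.5209 0.2052] yaw nan
scene 106 [0.5432 0.2814 0.1745] [0.5422 0.2826] yaw -48.0
scene 111 [0.5349 0.2351 0.1743] [0.5346 0.2378] yaw nan
scene 65 [0.5331 0.1898 0.1739] [0.5302 0.1938] yaw nan
wrist 249 [0.5318 0.2195 0.1707] [0.533  0.2225] yaw nan
wrist 2396 [0.5265 0.1914 0.1728] [0.5267 0.1914] yaw -20.0<stdin>:11: RuntimeWarning: Mean of empty slice.
  ret = um.true_divide(
```

View pics/w4.png

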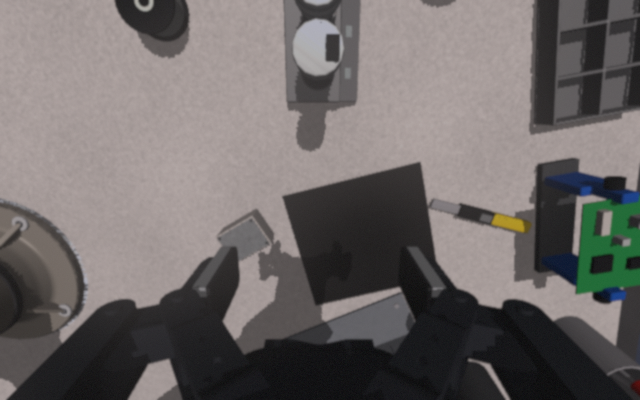

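The light is at (0.535, 0.2365), upright and centred, and the neighbouring lights haven't moved: the near one shows at (318,47) with its switch pad to the front. I'm handing in.

```bash
python3 -c "
from station import *
print(hand_in())"
```

```text
the job is handed in; nothing more can be done
None
```

The light stands released on the dock's empty middle pad, within about 1 mm of centre by the top camera and with its window to the dock's front, and I have handed the job in; no verdict came back.

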